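# Wipe the offcuts off the deburring bed

### The arm

A 6-joint arm with a two-finger parallel gripper is mounted at the origin on the work surface. World frame = base frame: x ahead of the robot, y to its left, z up, the work surface at z = 0. Lengths are in m, angles in rad, forces in N, time in s.
With the tool pointing down it reaches from about 0.35 to 0.975 m from the base axis. Payload 4.9 kg.
Tool frame: the origin (TCP) lies midway between the tips of the shut fingers; the grasp point (between the pads) lies ctrl.grip_point_offset behind it (ctrl.grip_point_offset is the distance from the TCP to the grasp point, in m); x points along the fingers, y is the direction in which the jaws open and shut, and the axes are right-handed (so a half turn about x gives the same grasp; the last joint's range is limited). The gripper opens to 85 mm and grips with 20 to 120 N. Pads are 22 mm wide; open, the fingers measure 114 mm over their backs; the gripper's body (76 mm by 85 mm) begins 54 mm behind the grasp point. The pads swing forward as they close: fully open they stand 13 mm farther back than shut.
Start: joints at [-1.307, 0.053, 1.613, -0, 1.476, -0.119], TCP at [0.233, -0.58, 0.231] pointing down, gripper open.
Joint ranges: [-3.01, 3.01], [-1.01, 2.22], [0.06, 2.58], [-1.02, 4.17], [0.09, 2.62], [-3.14, 3.14]. Speed limits (rad/s): [2.57, 2.57, 3.14, 3.14, 3.14, 3.14].

### API

Orientations are given as a rotation vector (axis times angle).
In Python, from station import ctrl gives the robot as it stands. The module is installed in compiled form; this text tells all that it offers.
- The arm moves only by the tool drive_tool, never from a script. Its argument "commands" is text: rows parted by semicolons, each of 5 numbers parted by spaces: the closure, from -1 (fully open) to 1 (shut), so that 0 is half open, then the shift along the tool's x, y, z in units of 40 mm (1.0 is 40 mm), then the turn about the tool's x in units of 5 degrees (1.0 is 5 degrees). A call has 1 to 8 rows; each row is the pose to reach, as a shift and turn from the pose commanded when the call began, along the tool's axes at that moment; what a row does not reach only later rows make up. A row lasts 1/12 s, in which the tool goes at most 41.7 mm and 7.16 degrees, less where a joint would pass 70% of its speed; a pose out of reach is approached as far as the arm can. A call with a gripper value outside its range is refused whole. The fingers move at their own pace and stop on an object; "newtons" is the grip in N (left out, the last holds). Time passes only in rows, so rows that repeat a pose let the fingers close. It gives the time, the measured TCP pose, the force and the opening at its end, in the units of the state.
- ctrl.get_obs(): the state, without advancing time (a new reading comes with each control period).
- ctrl.get_image(name): name is "side" or "top"; returns (picture, depth): 384x512x3 uint8, blue, green, red; 384x512 float32, m along the optical axis (not along the pixel's ray), 0 where there is no reading.
- ctrl.camera_info(name): a dict with "K" (3x3 intrinsics, pixels), "k1" (the pictures are not rectified: a ray, as slopes to the right and down, at radius r is drawn at 1 + k1 r^2 times it, then the intrinsics apply), "T" (4x4, takes a point from camera to world coordinates). Camera axes: x right, y down, z forward; pixel columns grow to the right and rows downward; lengths in m; the calibration is good to about 2 mm. A picture is of the moment at which its call begins. camera_info takes no time and is no camera call.
- ctrl.finish_job(): hands the job in, once; it reports no verdict.
The state is a dict: "t": time; "q": joint angles; "dq": joint speeds; "effort": joint torques, N m; "tool_pos": TCP position; "tool_rot": TCP orientation; "contact_force": force on the tool from outside, world axes, zero at the start; "wrist_torque": the same for the moment, N m; "opening": finger opening in m.
Only numpy, scipy, OpenCV 4.12 (cv2) and the standard library are available. Lean on these libraries where they do the work, as an engineer would, in place of code of your own. Each camera call takes 0.05 s, during which the arm holds its last target.

### The job

Take the scraper block by its wooden handle and wipe all four black offcuts off the aluminium bed into the catch tray along its open edge; move the offcuts only with the scraper, never touch them with the gripper or arm. Then stand the scraper upright, centred on and in line with its narrow raised ledge, and let go. Leave the bottle, can, tape roll and parts bin where they are.

Things in the scene. Friction and masses are not known exactly. Their poses are not given: they have to be found in the camera images.
- station: Fixed deburring station, origin on the bench. Own frame (mm): aluminium bed with top at z 60, x -110 to 150, y -145 to 145, with dark steel lips 6 thick rising to z 75 outside its two y sides and +x side. Its -x edge has no lip and drops into the catch tray. The -x side faces roughly towards the robot (yaw within 0.4 rad).
- tray (a point): Middle of the floor of the steel catch tray fixed to the station, axes as the station's; inside 110 x 290 mm (x, y), floor 4 mm above the bench (station z 4), wall tops at station z 50; station x -220 to -110 mm.
- post: Fixed round steel stop post standing on the bed, 30 mm diameter, 45 mm high; origin at the centre of its foot. Its place on the bed varies.
- flat: Loose black offcut, flat bar 60 x 22 x 10 mm (x, y, z), 30 g, origin at the centre of its underside. Starts on the bed.
- angle: Loose black offcut of angle profile, 60 x 22 x 20 mm (x, y, z), walls 5 mm, upright leg along its -y side, 30 g, origin at the centre of its underside. Starts on the bed.
- channel: Loose black offcut of U channel, open side up, 60 x 22 x 15 mm (x, y, z), 30 g, origin at the centre of its underside. Starts on the bed.
- tube: Loose black offcut of square tube, 60 x 20 x 20 mm (x, y, z), 30 g, origin at the centre of its underside. Starts on the bed.
- scraper: Loose scraper block, 0.2 kg, upright on the bench; origin at the centre of its underside. Dark rubber blade block 24 x 84 x 30 mm (x, y, z), then a neck 20 x 50 mm, then a wooden handle 22 x 64 mm (x, y) from z = 42 to 88 mm: grip it across its 22 mm (x axis) from above. Symmetrical under a half turn; its broad wiping faces look along +x and -x.
- ledge: Fixed stand with a narrow raised wooden ledge for the scraper. Origin on the bench under its centre; flat ledge top 40 x 110 mm (x, y) at z = 80 mm, foot 80 x 110 mm. The scraper's long side (its y) goes along the ledge's y. It stands on one side of the station, the scraper on the other; the sides vary.
- bottle: White bottle, 64 mm diameter, 190 mm high, upright, origin at the centre of its underside. Leave it alone.
- can: Bare metal can, 60 mm diameter, 160 mm high, upright, origin at the centre of its underside. Leave it alone.
- tape: Cardboard-coloured tape roll lying flat, 100 mm diameter, 50 mm high, origin at the centre of its underside. Leave it alone.
- bin: Grey open parts bin 140 x 100 x 60 mm (x, y, z), origin at the centre of its underside. Leave it alone.
Mind the look-alikes: they are no part of the job. What is shaped like the channel but purple or red is not meant.

How it is judged:
On the way:
1. all four offcuts lie in the catch tray (x of flat in the frame of station between -0.222 and -0.11 m and y of flat in the frame of station between -0.147 and 0.147 m and z of each of flat, angle, channel, tube in the frame of station below 0.048 m and linear speed of each of flat, angle, channel, tube below 0.03 m/s and x of angle in the frame of station between -0.222 and -0.11 m and y of angle in the frame of station between -0.147 and 0.147 m and x of channel in the frame of station between -0.222 and -0.11 m and y of channel in the frame of station between -0.147 and 0.147 m and x of tube in the frame of station between -0.222 and -0.11 m and y of tube in the frame of station between -0.147 and 0.147 m), for 0.2 s.
At the end, for the whole second after the job is handed in: All four offcuts lie at rest in the catch tray (origins inside its outline and below 48 mm height), and the scraper stands upright at rest on the ledge: within 11 mm of its middle across, 20 mm along, within 0.2 rad of its direction, tilted less than 0.1 rad (all of step 1 and x of scraper in the frame of ledge between -0.011 and 0.011 m and y of scraper in the frame of ledge between -0.02 and 0.02 m and z of scraper in the frame of ledge between 0.076 and 0.085 m and angle between scraper's own z axis and vertical below 0.1 rad and angle between the y axis of scraper and the y axis of ledge, either way round below 0.2 rad and linear speed of scraper below 0.02 m/s); the robot touches nothing.
It fails at once if the gripper or arm touches an offcut (contact force between any of flat, angle, channel, tube and the fingers above 0.3 N or contact force between any of flat, angle, channel, tube and the arm above 0.3 N).
It fails at once if a bystander is moved more than 25 mm or tipped (distance of any of bottle, can, tape, bin from where it was at the start of the episode above 0.025 m or angle between any of bottle, can, tape, bin's own z axis and vertical above 0.3 rad).
It also fails if it takes over 64 s, if anything falls off the work surface, if the arm or the gripper's body presses on something with over 40 N, if the wrist force passes 120 N, or if a joint passes its speed limit or range.

## Working session

There is one attempt and no reset: what is moved stays moved. The work goes in short steps, Python scripts to look and compute and a tool call to move; the robot and the scene stay as the last step left them, time stands still between calls to the robot, and variables do not carry over. Pictures are saved under pics/ and viewed, and the job is handed in when it is done.

Besides the shell and the picture viewer there is one more tool, called after "Request:" by a JSON object that holds its "api" and its "payload". drive_tool: Moves the arm, as the interface text tells. Its arguments: {"type":"object","properties":{"commands":{"type":"string"},"newtons":{"type":"number"}},"required":["commands"]}

```bash
mkdir -p pics; ls; python3 - <<'E'
from station import ctrl
import cv2,numpy as np
o=ctrl.get_obs(); print(o, ctrl.grip_point_offset)
for n in("side","top"):
    p,d=ctrl.get_image(n); cv2.imwrite(f"pics/{n}0.png",p); np.savez(f"{n}0.npz",p=p,d=d)
    print(n,ctrl.camera_info(n))
E
```

```text
pics
{'t': 0.0, 'q': array([-1.30699127e+00,  5.33472767e-02,  1.61430211e+00, -2.73800582e-05,
        1.47598131e+00, -1.19035440e-01]), 'dq': array([ 0.00196048, -0.00062266, -0.00152227, -0.00048277,  0.00192433,
        0.00084445]), 'effort': array([ 1.85369213e-04, -3.93680656e+01, -3.70178175e+01, -1.21476642e-04,
        6.87512904e-03, -7.11038098e-06]), 'tool_pos': array([ 0.23328235, -0.5791606 ,  0.2300641 ]), 'tool_rot': array([ 2.01244483,  0.39211675, -2.01280273]), 'contact_force': array([-0.12586205, -0.24470718,  0.34859942]), 'wrist_torque': array([-0.04543756,  0.01116847,  0.01892652]), 'opening': 0.0851879068882533} 0.0187
side {'K': array([[437.60869416,   0.        , 264.32850942],
       [  0.        , 437.60869416, 194.99169437],
       [  0.        ,   0.        ,   1.        ]]), 'k1': 0.011312424113408904, 'T': array([[-0.8352763 , -0.35876827,  0.41665192, -0.00209024],
       [-0.54965232,  0.52556092, -0.64935972,  0.9512502 ],
       [ 0.0139937 , -0.77140848, -0.6361864 ,  0.99905026],
       [ 0.        ,  0.        ,  0.        ,  1.        ]])}
top {'K': array([[469.28403672,   0.        , 254.57297847],
       [  0.        , 469.28403672, 193.37162523],
       [  0.        ,   0.        ,   1.        ]]), 'k1': -0.17127554615463952, 'T': array([[ 0.02791173, -0.97733729,  0.20983983,  0.23197989],
       [-0.99960283, -0.02810617,  0.00205603, -0.00982858],
       [ 0.00388836, -0.20981388, -0.97773361,  1.91665208],
       [ 0.        ,  0.        ,  0.        ,  1.        ]])}
```

```bash
cat > h.py <<'E'
import numpy as np,cv2
from station import ctrl
from scipy.spatial.transform import Rotation as R
def cam(n):
    c=ctrl.camera_info(n);return c['K'],np.array([c['k1'],0,0,0,0.]),c['T']
def cloud(n,d):
    K,D,T=cam(n);h,w=d.shape
    u,v=np.meshgrid(np.arange(w),np.arange(h))
    s=cv2.undistortPoints(np.stack([u,v],-1).reshape(-1,1,2).astype(float),K,D).reshape(h,w,2)
    P=np.dstack([s*d[...,None],d])@T[:3,:3].T+T[:3,3]
    P[d<=0]=np.nan;return P
def onz(n,u,v,z):
    K,D,T=cam(n);s=cv2.undistortPoints(np.array([[[u,v]]],float),K,D)[0,0]
    r=T[:3,:3]@[s[0],s[1],1];return T[:3,3]+r*(z-T[2,3])/r[2]
def ortho(P,p,x0,x1,y0,y1,res=0.002):
    # picture: up = +x, left = +y
    H=int((x1-x0)/res);W=int((y1-y0)/res);im=np.zeros((H,W,3),np.uint8);zz=np.full((H,W),-1.)
    X=P.reshape(-1,3);C=p.reshape(-1,3);o=np.argsort(X[:,2])
    for i in o:
        if np.isnan(X[i,0]):continue
        r=int((x1-X[i,0])/res);c=int((y1-X[i,1])/res)
        if 0<=r<H and 0<=c<W: im[r,c]=C[i];zz[r,c]=X[i,2]
    return im,zz
E
python3 - <<'E'
import cv2
for n in("side","top"):
    p=cv2.imread(f"pics/{n}0.png");cv2.imwrite(f"pics/{n}0b.png",cv2.resize(p,(800,600),interpolation=cv2.INTER_CUBIC))
E
```

```text
(no output)
```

View pics/top0b.png

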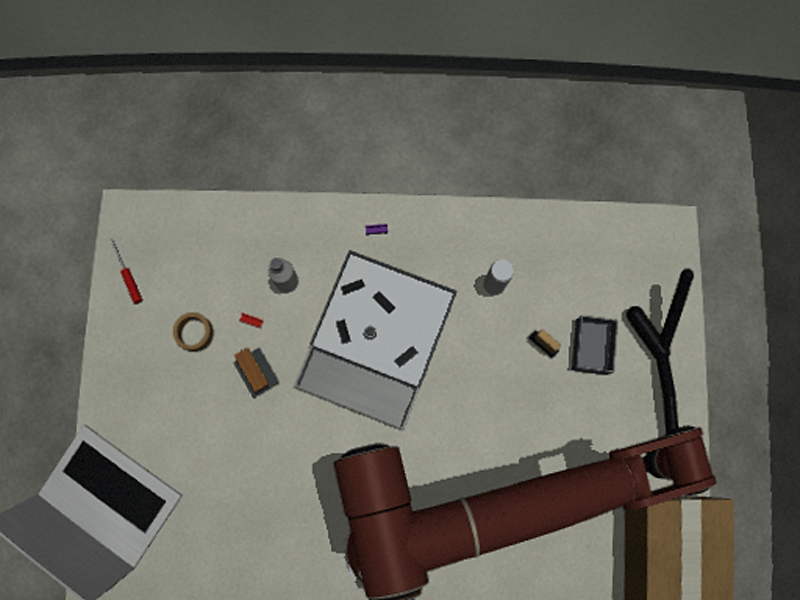

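View pics/side0b.png

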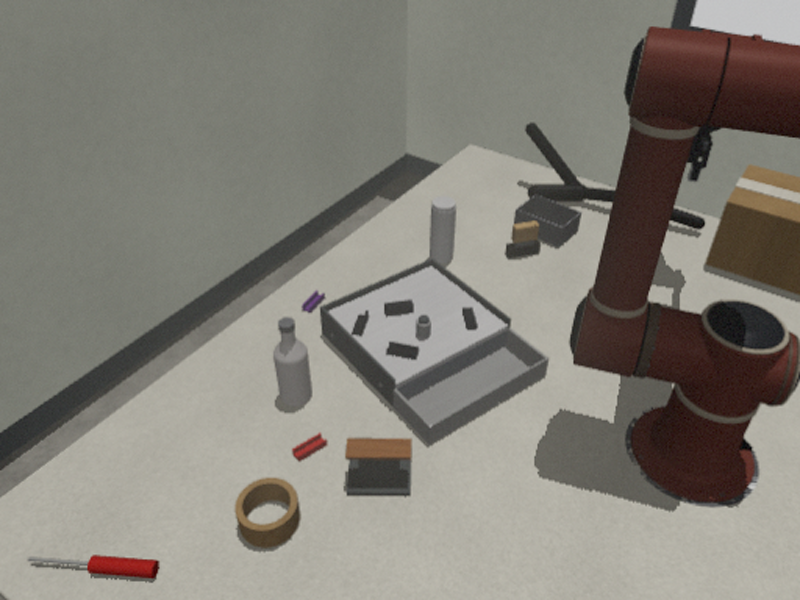

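Top view (800×600): the station is at about (375,335), with its tray towards the robot. The scraper is on the right at (545,343), the ledge on the left at (255,370), and the post at (370,332). The offcuts are at (352,286), (384,302), (343,330) and (406,356). Next I'll measure these from depth.

```bash
python3 - <<'E'
from h import *
z=np.load("top0.npz");P=cloud("top",z['d']);np.save("P0.npy",P)
im,zz=ortho(P,z['p'],0.3,0.95,-0.55,0.45,0.0025)
im=cv2.resize(im,None,fx=2,fy=2,interpolation=cv2.INTER_NEAREST)
cv2.imwrite("pics/ortho0.png",im)
# station bed points
m=(abs(P[...,2]-0.06)<0.006)
print("bed n",m.sum())
for nm,zr in(("bed",(.052,.066)),):
    X=P[(P[...,2]>zr[0])&(P[...,2]<zr[1])&(P[...,0]>.45)&(P[...,1]>-.25)&(P[...,1]<.25)]
    print(np.median(X[:,2]),cv2.minAreaRect(X[:,:2].astype(np.float32)))
def crop(u0,u1,v0,v1,k,nm):
    cv2.imwrite(f"pics/{nm}.png",cv2.resize(z['p'][v0:v1,u0:u1],None,fx=k,fy=k,interpolation=cv2.INTER_CUBIC))
crop(180,310,150,280,4,"c_st");crop(320,400,190,250,8,"c_sc");crop(140,190,210,260,8,"c_le")
# scraper handle & ledge top
for nm,b,zr in(("scr",(-.45,-.28,.45,.68),(.075,.1)),("scrblade",(-.45,-.28,.45,.68),(.02,.036)),("ledge",(.2,.4,.35,.6),(.07,.1))):
    M=(P[...,1]>b[0])&(P[...,1]<b[1])&(P[...,0]>b[2])&(P[...,0]<b[3])&(P[...,2]>zr[0])&(P[...,2]<zr[1])
    X=P[M];v,u=np.where(M)
    print(nm,len(X),X.mean(0),np.median(X[:,2]),cv2.minAreaRect(X[:,:2].astype(np.float32)),u.min(),u.max(),v.min(),v.max())
E
```

```text
bed n 4211
0.059525114099844956 ((0.5720279216766357, -0.00596541166305542), (0.4438968300819397, 0.32041963934898376), 80.5846939086914)
scr 98 [ 0.54027006 -0.38781045  0.08554072] 0.08533354879216748 ((0.5924065709114075, -0.34228718280792236), (0.2077198177576065, 0.029355933889746666), 41.606388092041016) 323 358 182 224
scrblade 50 [ 0.53570277 -0.38771085  0.02665025] 0.026286569456124176 ((0.5869361758232117, -0.3449515104293823), (0.21866077184677124, 0.02930830419063568), 43.58760452270508) 321 357 186 228
ledge 276 [0.44762431 0.35131283 0.08033739] 0.0798281224149876 ((0.49209117889404297, 0.2885932922363281), (0.10790839046239853, 0.21640561521053314), 33.760711669921875) 151 202 209 250
```

View pics/c_st.png

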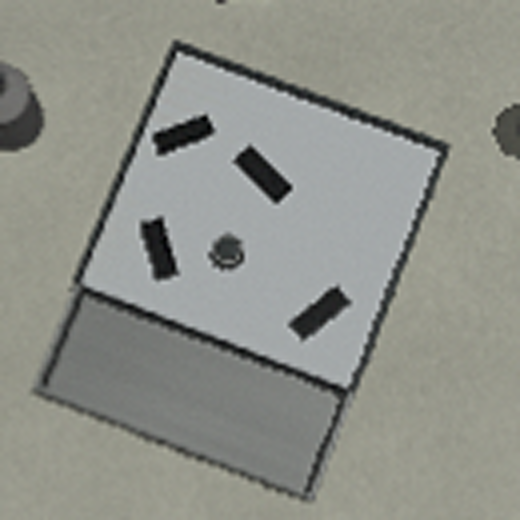

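View pics/c_sc.png

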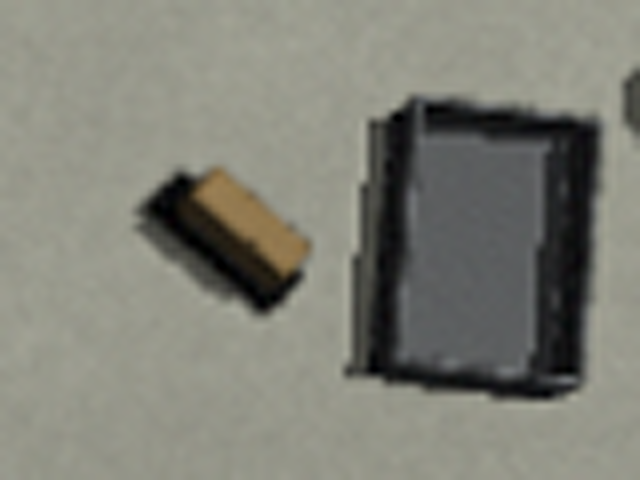

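View pics/c_le.png

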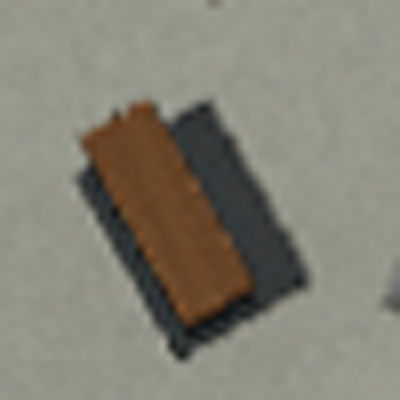

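View pics/ortho0.png

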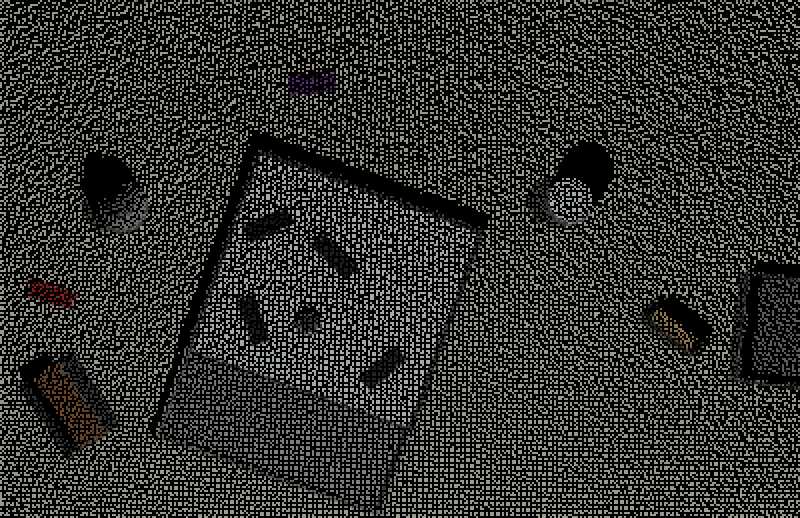

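```bash
cat > m0.py <<'E'
from h import *
def px(x,y,k,u0,v0): return (x+.5)/k-.5+u0,(y+.5)/k-.5+v0
def q(pts,k,u0,v0,z): return np.array([onz("top",*px(x,y,k,u0,v0),z)[:2] for x,y in pts])
lip=q([(176,43),(447,147),(80,289),(351,391)],4,180,150,.075)
d=lip[1]-lip[0]; print("lip",lip, np.linalg.norm(d),np.linalg.norm(lip[2]-lip[0]))
# fit: station pts
S=np.array([(156,151),(156,-151),(-110,151),(-110,-151)])/1000.
def fit(S,W):
    a=S-S.mean(0);b=W-W.mean(0)
    th=np.arctan2((a[:,0]*b[:,1]-a[:,1]*b[:,0]).sum(),(a*b).sum())
    M=np.array([[np.cos(th),-np.sin(th)],[np.sin(th),np.cos(th)]]);t=W.mean(0)-M@S.mean(0)
    return th,t,(S@M.T+t-W)*1000
th,t,r=fit(S,lip);print("station",th,t,r.round(1))
h=q([(217,168),(312,243),(288,278),(190,205)],8,320,190,.088)
print("handle",h.mean(0),[np.linalg.norm(h[i]-h[(i+1)%4]) for i in range(4)],np.arctan2(*( (h[1]-h[0]+h[2]-h[3])[::-1])))
l=q([(150,100),(80,140),(187,326),(255,287)],8,140,210,.080)
print("ledge",l.mean(0),[np.linalg.norm(l[i]-l[(i+1)%4]) for i in range(4)],np.arctan2(*((l[2]-l[1]+l[3]-l[0])[::-1])))
M=np.array([[np.cos(th),-np.sin(th)],[np.sin(th),np.cos(th)]])
P=np.load("P0.npy")
for nm,e in dict(A=[(154,146),(212,124)],B=[(242,153),(285,196)],C=[(152,219),(167,278)],D=[(296,330),(345,296)],post=[(230,246)]).items():
    c=np.mean(e,0);u,v=px(*c,4,180,150);zt=np.nanmedian(P[int(round(v))-1:int(round(v))+2,int(round(u))-1:int(round(u))+2,2])
    e=q(e,4,180,150,max(zt,.06));print(nm,"ztop",zt.round(4),"st",((e-t)@M*1000).round())
for nm,z0,b in(("bin",.05,(-.6,-.4,.4,.7)),):
    X=P[(P[...,2]>z0)&(P[...,2]<.075)&(P[...,1]>b[0])&(P[...,1]<b[1])&(P[...,0]>b[2])&(P[...,0]<b[3])];print(nm,X.min(0),X.max(0))
E
python3 m0.py
```

```text
lip [[ 0.76126596  0.12412872]
 [ 0.66034231 -0.15348813]
 [ 0.50520961  0.20897952]
 [ 0.41188128 -0.06225837]] 0.2953924410514622 0.2697489900530854
station -0.33820952557787765 [0.56297773 0.0369718 ] [[-1.   3.5]
 [-0.3 -3.7]
 [ 4.1  6.9]
 [-2.8 -6.7]]
handle [ 0.53741358 -0.39207728] [np.float64(0.06002238613021022), np.float64(0.02172818026483464), np.float64(0.06047469272808685), np.float64(0.02350976609950012)] -2.212511868292425
ledge [0.4424114  0.36112712] [np.float64(0.04004791896084273), np.float64(0.10829668054781849), np.float64(0.03851937108686822), np.float64(0.10827980495659477)] -2.565338331098665
A ztop 0.0623 st [[ 52. 131.]
 [ 95.  84.]]
B ztop 0.0787 st [[ 74.  43.]
 [ 49. -13.]]
C ztop 0.0665 st [[-19. 104.]
 [-69.  67.]]
D ztop 0.0663 st [[ -72.  -71.]
 [ -22. -105.]]
post ztop 0.1058 st [[-22.  17.]]
bin [ 0.46326143 -0.58064146  0.05002813] [ 0.60932034 -0.40140515  0.06921026]
```

```bash
cat >> h.py <<'E'
def st2w(x,y,th=-0.342,t=(0.5625,0.0370)):
    return np.array([t[0]+np.cos(th)*x-np.sin(th)*y,t[1]+np.sin(th)*x+np.cos(th)*y])
def proj(n,X):
    K,D,T=cam(n);Ti=np.linalg.inv(T);r,_=cv2.Rodrigues(Ti[:3,:3])
    return cv2.projectPoints(np.atleast_2d(np.array(X,float)),r,Ti[:3,3],K,D)[0][:,0]
def box(im,n,c,yaw,sx,sy,z0,z1,col,k=4,u0=0,v0=0):
    M=np.array([[np.cos(yaw),-np.sin(yaw)],[np.sin(yaw),np.cos(yaw)]])
    for z in(z0,z1):
        q=np.array([M@[a*sx/2,b*sy/2]+c for a,b in((1,1),(1,-1),(-1,-1),(-1,1))])
        p=proj(n,np.c_[q,np.full(4,z)]);p=((p-[u0,v0]+.5)*k-.5).round().astype(int)
        cv2.polylines(im,[p.reshape(-1,1,2)],True,col,1)
E
python3 - <<'E'
from h import *
for n in("top","side"):
    z=np.load(n+"0.npz");k=6 if n=="top" else 4
    for nm,(u0,u1,v0,v1) in dict(sc=(320,420,190,250) if n=="top" else (310,390,115,175),le=(135,205,200,270) if n=="top" else (200,290,260,330),st=(180,310,150,280) if n=="top" else (195,360,155,295)).items():
        im=cv2.resize(z['p'][v0:v1,u0:u1],None,fx=k,fy=k,interpolation=cv2.INTER_CUBIC)
        if nm=="sc":
            box(im,n,(.5374,-.3921),-.642,.022,.064,.042,.088,(0,0,255),k,u0,v0);box(im,n,(.5374,-.3921),-.642,.024,.084,0,.03,(0,255,0),k,u0,v0)
            box(im,n,(.5374,-.473),-1.54,.14,.10,0.06,.06,(0,255,255),k,u0,v0)
        if nm=="le": box(im,n,(.4424,.3611),-.995,.04,.11,.08,.08,(0,0,255),k,u0,v0);box(im,n,(.4424,.3611),-.995,.08,.11,0,.0,(0,255,0),k,u0,v0)
        if nm=="st":
            box(im,n,st2w(.02,0),-.342,.26,.29,.06,.06,(0,0,255),k,u0,v0);box(im,n,st2w(-.165,0),-.342,.11,.29,.05,.05,(0,255,0),k,u0,v0)
            p=proj(n,[[*st2w(-.022,.017),.06],[*st2w(-.022,.017),.105]]);p=((p-[u0,v0]+.5)*k-.5).astype(int)
            cv2.line(im,tuple(map(int,p[0])),tuple(map(int,p[1])),(0,0,255),1)
        cv2.imwrite(f"pics/chk_{n}_{nm}.png",im[:600,:800])
E
cd pics; python3 - <<'E'
import cv2,numpy as np
def cat(fs,o):
    ims=[cv2.imread(f) for f in fs];H=max(i.shape[0] for i in ims)
    r=np.hstack([cv2.copyMakeBorder(i,0,H-i.shape[0],0,4,0) for i in ims]);s=min(1,800/r.shape[1]);cv2.imwrite(o,cv2.resize(r,None,fx=s,fy=s))
cat(["chk_top_sc.png"],"k1.png");cat(["chk_top_le.png","chk_side_le.png"],"k2.png");cat(["chk_side_sc.png"],"k4.png")
cat(["chk_side_st.png"],"k3.png");cat(["chk_top_st.png"],"k5.png")
E
```

```text
(no output)
```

View pics/k1.png

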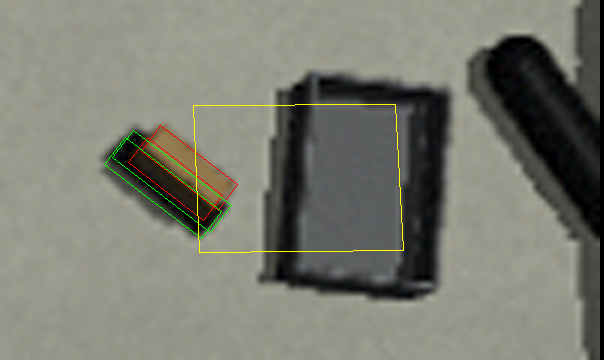

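View pics/k2.png

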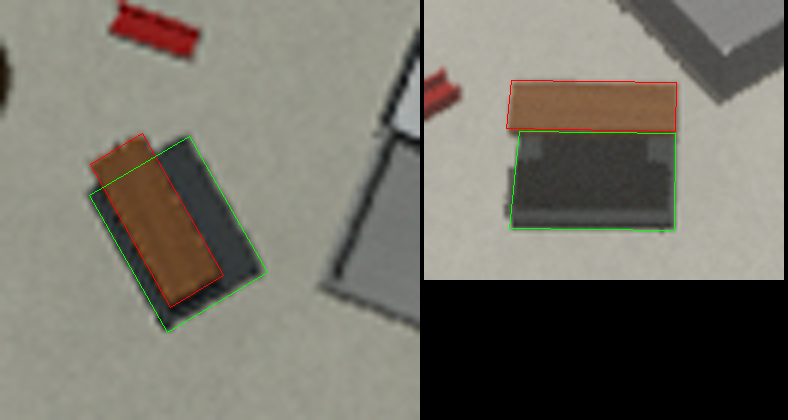

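View pics/k3.png

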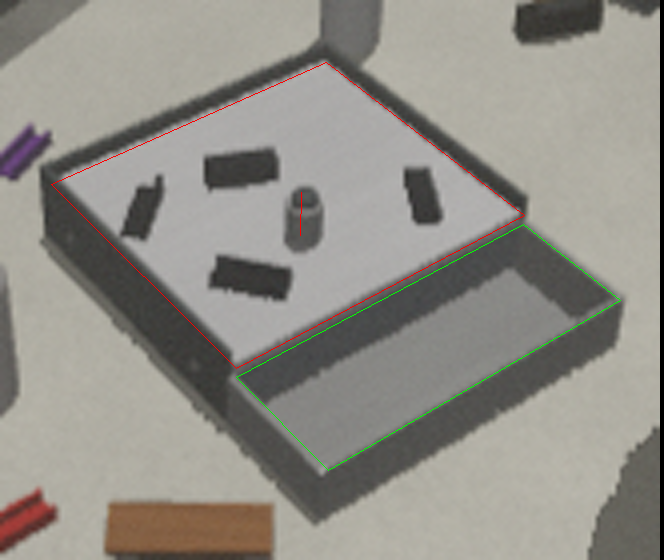

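View pics/k4.png

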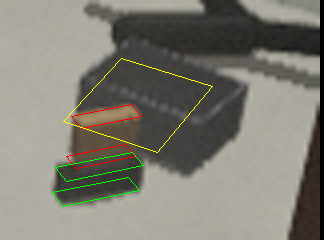

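View pics/k5.png

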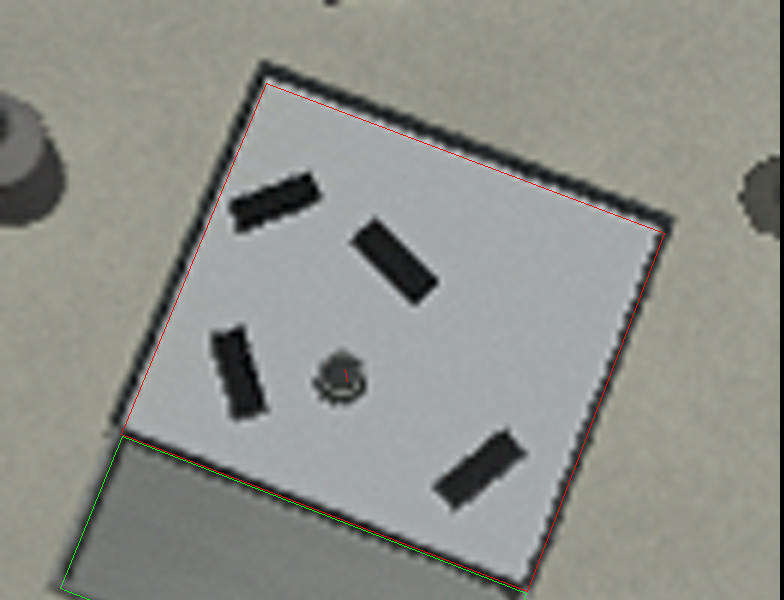

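```bash
cat >> h.py <<'E'
def go(x=None,y=None,z=None,yaw=None):
    """print shift/turn units; yaw: direction of jaw axis (mod pi)"""
    o=ctrl.get_obs();M=R.from_rotvec(o['tool_rot']).as_matrix();p=o['tool_pos']
    cur=np.arctan2(M[1,1],M[0,1])
    tgt=np.array([p[i] if a is None else a for i,a in enumerate((x,y,z))])
    s=M.T@(tgt-p)/.04
    dy=0
    if yaw is not None:
        dy=(yaw-cur+np.pi/2)%np.pi-np.pi/2
    print("t",round(o['t'],2),"p",p.round(4),"yaw",round(cur,3),"q6",o['q'][5].round(2),"F",o['contact_force'].round(1),"op",round(o['opening'],4),"xaxis",M[:,0].round(3))
    print(" shift",s.round(2),"turn",round(-np.degrees(dy)/5,2),"dist mm",round(np.linalg.norm(s)*40))
E
python3 -c "
from h import *
go(.5374,-.3921,.16,-.642)"
```

```text
t 0.1 p [ 0.2333 -0.5792  0.2302] yaw -1.188 q6 -0.12 F [-0.1  0.4  0.7] op 0.0856 xaxis [-0.     0.002 -1.   ]
 shift [ 1.76 -1.5  -8.8 ] turn -6.26 dist mm 364
```

Request:
{"api": "drive_tool", "payload": {"commands": "-1 0.2 -0.17 -1 -1; -1 0.4 -0.34 -2 -2; -1 0.6 -0.5 -3 -3; -1 0.8 -0.7 -4 -4; -1 1 -0.85 -5 -5; -1 1.2 -1 -6 -6; -1 1.4 -1.2 -7 -6.3; -1 1.6 -1.4 -8 -6.3", "newtons": 60}}

```text
t: 0.77
tool_pos: [0.5106, -0.4067, 0.1663]
tool_rot: [1.661, 0.838, -1.662]
contact_force: [1.0, -0.8, 0.8]
opening: 0.0855
```

```bash
python3 -c "
from h import *
go(.5374,-.3921,.055,-.642)"
```

```text
t 0.77 p [ 0.5106 -0.4067  0.1663] yaw -0.637 q6 -0.15 F [ 1.  -0.8  0.8] op 0.0855 xaxis [-0.001  0.001 -1.   ]
 shift [ 2.78  0.32 -0.69] turn 0.05 dist mm 115
```

Request:
{"api": "drive_tool", "payload": {"commands": "-1 0.3 0.3 -0.6 0; -1 0.6 0.3 -0.7 0; -1 0.6 0.3 -0.7 0"}}

```text
t: 1.02
tool_pos: [0.5352, -0.3901, 0.1391]
tool_rot: [1.659, 0.845, -1.664]
contact_force: [-0.6, 0.4, -0.7]
opening: 0.0853
```

```bash
python3 - <<'E'
from h import *
go(.5374,-.3921,.055,-.642)
p,d=ctrl.get_image("side");k=4;u0,v0=300,80
im=cv2.resize(p[v0:v0+110,u0:u0+120],None,fx=k,fy=k,interpolation=cv2.INTER_CUBIC);cv2.imwrite("pics/s1.png",im)
E
```

```text
t 1.02 p [ 0.5352 -0.3901  0.1391] yaw -0.635 q6 -0.11 F [-0.6  0.4 -0.7] op 0.0853 xaxis [-0.005  0.004 -1.   ]
 shift [2.1  0.09 0.01] turn 0.08 dist mm 84
```

View pics/s1.png

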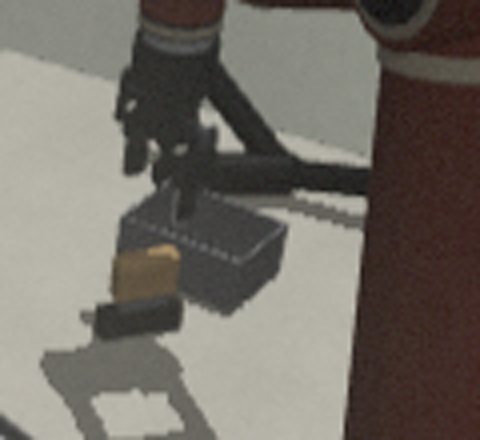

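The side crop shows the gripper fingers at (133,150) and (180,205), straddling the handle at (145,270). I'll descend and close.

Request:
{"api": "drive_tool", "payload": {"commands": "-1 0.7 0.05 0 0; -1 1.4 0.05 0 0; -1 2 0.05 0 0; -1 2.1 0.05 0 0; 0 2.1 0.05 0 0; 0.6 2.1 0.05 0 0; 1 2.1 0.05 0 0; 1 2.1 0.05 0 0", "newtons": 60}}

```text
t: 1.73
tool_pos: [0.5383, -0.3955, 0.0621]
tool_rot: [1.662, 0.832, -1.66]
contact_force: [0.5, 0.4, 0.3]
opening: 0.039
```

Request:
{"api": "drive_tool", "payload": {"commands": "1 0 0 0 0; 1 0 0 0 0; 1 0 0 0 0; 1 0 0 0 0; 1 0 0 0 0", "newtons": 80}}

```text
t: 2.15
tool_pos: [0.538, -0.395, 0.0616]
tool_rot: [1.661, 0.834, -1.661]
contact_force: [-2.7, 0.0, 6.6]
opening: 0.0211
```

```bash
python3 - <<'E'
from h import *
go(z=.16)
E
```

```text
t 2.15 p [ 0.538  -0.395   0.0616] yaw -0.638 q6 -0.11 F [-2.7  0.   6.6] op 0.0211 xaxis [ 0.001 -0.002 -1.   ]
 shift [-2.46  0.01  0.  ] turn -0.0 dist mm 98
```

```bash
python3 - <<'E'
from h import *
P=np.load("P0.npy")
X=P[(P[...,2]>.12)&(P[...,2]<.2)&(P[...,0]>.5)&(abs(P[...,1])<.45)]
for s in(1,-1):
    Y=X[X[:,1]*s>0];print(np.median(Y,0),Y.min(0),Y.max(0))
print(st2w(.128,.099),st2w(-.15,.099),st2w(.062,.085),st2w(.062,-.035),st2w(.128,-.062),st2w(-.15,-.062))
go(.52,-.1,.17,-.342)
E
```

```text
[0.68414463 0.29194005 0.13726622] [0.66172572 0.26741116 0.1202615 ] [0.71939326 0.32400514 0.1973212 ]
[ 0.69465793 -0.26012149  0.15722713] [ 0.66905347 -0.29172579  0.1204646 ] [ 0.72641828 -0.23256677  0.1714579 ]
[0.7162888  0.08733889] [0.45438895 0.18057228] [0.64941593 0.09628423] [ 0.6091713  -0.01676606] [ 0.66229392 -0.06433693] [0.40039407 0.02889647]
t 2.15 p [ 0.538  -0.395   0.0616] yaw -0.638 q6 -0.11 F [-2.7  0.   6.6] op 0.0211 xaxis [ 0.001 -0.002 -1.   ]
 shift [-2.73 -4.75 -5.65] turn -3.39 dist mm 315
```

Request:
{"api": "drive_tool", "payload": {"commands": "1 -0.6 0 0 0; 1 -1.3 0 0 0; 1 -2 -0.2 -0.2 0; 1 -2.7 -0.7 -0.8 -0.5; 1 -2.7 -1.3 -1.5 -1.2; 1 -2.7 -1.9 -2.2 -1.8; 1 -2.7 -2.5 -2.9 -2.4; 1 -2.7 -3.1 -3.6 -3"}}

```text
t: 2.82
tool_pos: [0.5229, -0.2028, 0.1671]
tool_rot: [1.479, 1.009, -1.479]
contact_force: [1.4, 0.2, -3.0]
opening: 0.0209
```

```bash
python3 - <<'E'
from h import *
p,d=ctrl.get_image("side");k=3;u0,v0=230,30
im=cv2.resize(p[v0:v0+150,u0:u0+180],None,fx=k,fy=k,interpolation=cv2.INTER_CUBIC);cv2.imwrite("pics/s2.png",im)
go(.716,.087,.16,-.342)
E
```

```text
t 2.87 p [ 0.5223 -0.1965  0.1664] yaw -0.368 q6 -0.13 F [ 3.1  5.1 -3.4] op 0.0211 xaxis [-0.002  0.007 -1.   ]
 shift [ 0.2   1.97 -8.35] turn -0.3 dist mm 343
```

View pics/s2.png

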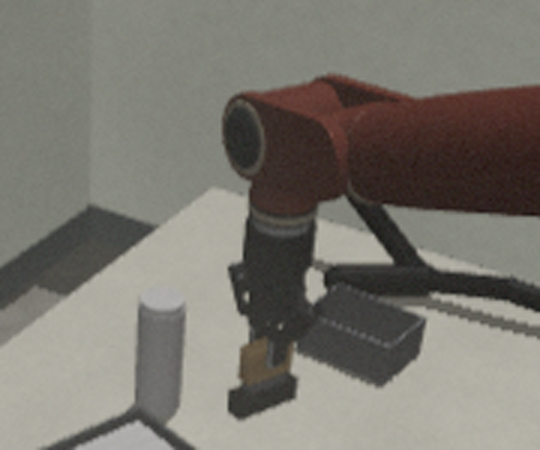

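Request:
{"api": "drive_tool", "payload": {"commands": "1 -0.3 0.2 -0.9 -0.1; 1 -0.5 0.45 -1.9 -0.2; 1 -0.5 0.7 -2.9 -0.3; 1 -0.5 0.95 -3.9 -0.3; 1 -0.5 1.2 -4.9 -0.3; 1 -0.5 1.4 -5.9 -0.3; 1 -0.4 1.65 -6.9 -0.3; 1 -0.2 1.85 -7.9 -0.3"}}

```text
t: 3.53
tool_pos: [0.7102, 0.0639, 0.1762]
tool_rot: [1.464, 1.021, -1.46]
contact_force: [1.1, 0.3, -0.8]
opening: 0.0207
```

Request:
{"api": "drive_tool", "payload": {"commands": "1 0 0 0 0"}}

```text
t: 3.62
tool_pos: [0.7098, 0.0685, 0.172]
tool_rot: [1.459, 1.03, -1.459]
contact_force: [-2.6, -0.0, -2.2]
opening: 0.0208
```

```bash
python3 - <<'E'
from h import *
go(*st2w(.128,.099),.124,-.342)
E
```

```text
t 3.62 p [0.7098 0.0685 0.172 ] yaw -0.345 q6 0.33 F [-2.6 -0.  -2.2] op 0.0208 xaxis [-0.002  0.003 -1.   ]
 shift [ 1.2 -0.  -0.5] turn -0.03 dist mm 52
```

Request:
{"api": "drive_tool", "payload": {"commands": "1 0.3 0 -0.3 0; 1 0.6 0 -0.5 0; 1 0.6 0 -0.5 0; 1 0.6 0 -0.5 0"}}

```text
t: 3.95
tool_pos: [0.7139, 0.0805, 0.1489]
tool_rot: [1.46, 1.025, -1.466]
contact_force: [-0.8, -0.7, -2.4]
opening: 0.0209
```

```bash
python3 - <<'E'
from h import *
go(*st2w(.128,.099),.124,-.342)
for n in("top","side"):
    p,d=ctrl.get_image(n);k=5
    u0,v0,w,h=(180,150,130,110) if n=="top" else (195,130,165,120)
    k=5 if n=="top" else 4
    cv2.imwrite(f"pics/{n}3.png",cv2.resize(p[v0:v0+h,u0:u0+w],None,fx=k,fy=k,interpolation=cv2.INTER_CUBIC))
E
```

```text
t 3.95 p [0.7139 0.0805 0.1489] yaw -0.351 q6 0.36 F [-0.8 -0.7 -2.4] op 0.0209 xaxis [-0.004 -0.    -1.   ]
 shift [ 0.62 -0.   -0.18] turn -0.1 dist mm 26
```

View pics/top3.png

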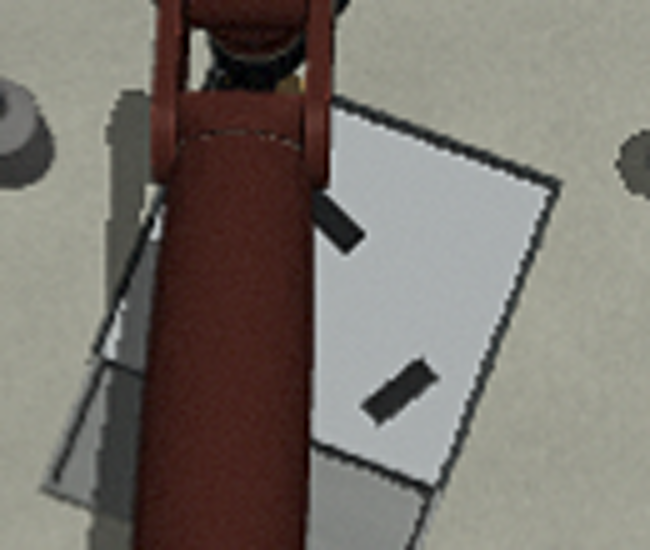

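View pics/side3.png

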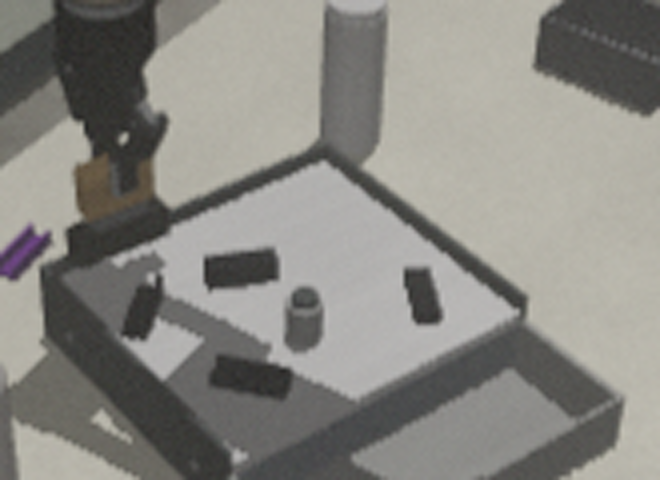

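Request:
{"api": "drive_tool", "payload": {"commands": "1 0.2 0 -0.18 0; 1 0.4 0 -0.18 0; 1 0.4 0 -0.18 0; 1 0.4 0 -0.18 0"}}

```text
t: 4.38
tool_pos: [0.717, 0.0874, 0.134]
tool_rot: [1.461, 1.024, -1.464]
contact_force: [0.8, -0.6, -3.1]
opening: 0.0209
```

```bash
cat > look.py <<'E'
from h import *
import sys
a=[float(v) if v!='-' else None for v in sys.argv[2:6]]
# args: tag sx sy(station mm) z yaw
if a and a[0] is not None:
    w=st2w(a[0]/1000,a[1]/1000);go(w[0],w[1],a[2],a[3])
    o=ctrl.get_obs()['tool_pos'];th=-.342
    d=o[:2]-st2w(0,0);print(" tcp in station mm",(np.array([np.cos(th)*d[0]+np.sin(th)*d[1],-np.sin(th)*d[0]+np.cos(th)*d[1]])*1000).round(1))
if sys.argv[1]!='-':
    p,d=ctrl.get_image("side");u0,v0,w,h=195,130,165,140;k=4
    cv2.imwrite(f"pics/{sys.argv[1]}.png",cv2.resize(p[v0:v0+h,u0:u0+w],None,fx=k,fy=k,interpolation=cv2.INTER_CUBIC))
E
python3 look.py - 128 99 .124 -.342
```

```text
t 4.38 p [0.717  0.0874 0.134 ] yaw -0.35 q6 0.37 F [ 0.8 -0.6 -3.1] op 0.0209 xaxis [-0.002 -0.    -1.   ]
 shift [ 0.25 -0.02  0.01] turn -0.1 dist mm 10
 tcp in station mm [128.7  99.3]
```

Request:
{"api": "drive_tool", "payload": {"commands": "1 0.12 0 0 -0.1; 1 0.25 0 0 -0.1; 1 0.25 0 0 -0.1; 1 0.25 0 0 -0.1"}}

```text
t: 4.72
tool_pos: [0.7174, 0.0876, 0.1245]
tool_rot: [1.455, 1.029, -1.457]
contact_force: [-0.2, -0.6, -3.4]
opening: 0.0207
```

```bash
python3 look.py s4 128 99 .124 -.342
```

```text
t 4.72 p [0.7174 0.0876 0.1245] yaw -0.342 q6 0.36 F [-0.2 -0.6 -3.4] op 0.0207 xaxis [-0.001 -0.    -1.   ]
 shift [ 0.01 -0.02  0.01] turn 0.0 dist mm 1
 tcp in station mm [129.   99.6]
```

View pics/s4.png

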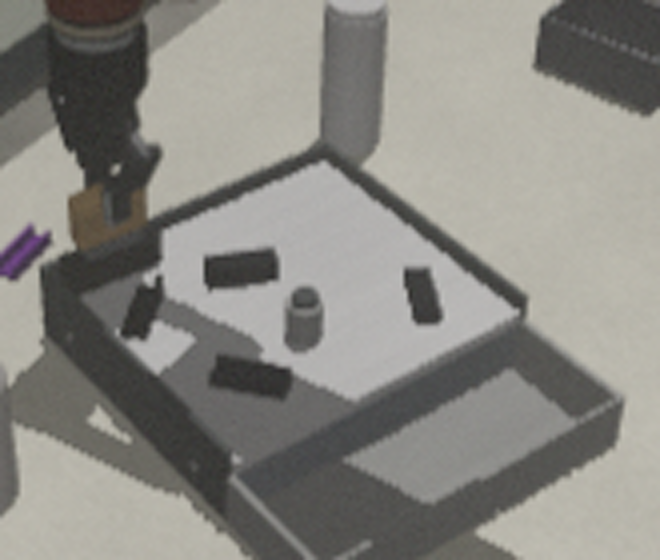

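Request:
{"api": "drive_tool", "payload": {"commands": "1 0 -0.2 0 0; 1 0 -0.5 0 0; 1 0 -0.8 0 0; 1 0 -1.1 0 0; 1 0 -1.4 0 0; 1 0 -1.7 0 0; 1 0 -2 0 0; 1 0 -2.3 0 0"}}

```text
t: 5.43
tool_pos: [0.6303, 0.1188, 0.1258]
tool_rot: [1.457, 1.028, -1.455]
contact_force: [0.4, 0.1, -1.8]
opening: 0.021
```

```bash
python3 look.py s5 -150 99 .124 -.342
```

```text
t 5.43 p [0.6303 0.1188 0.1258] yaw -0.341 q6 0.41 F [ 0.4  0.1 -1.8] op 0.021 xaxis [ 0.001  0.    -1.   ]
 shift [ 0.04 -4.66  0.02] turn 0.01 dist mm 186
 tcp in station mm [36.4 99.8]
```

View pics/s5.png

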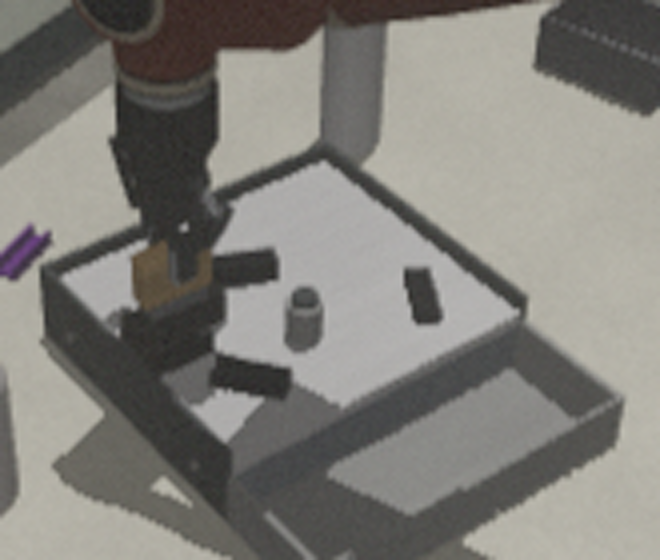

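Request:
{"api": "drive_tool", "payload": {"commands": "1 0.02 -0.3 0 0; 1 0.04 -0.6 0 0; 1 0.04 -0.9 0 0; 1 0.04 -1.2 0 0; 1 0.04 -1.5 0 0; 1 0.04 -1.8 0 0; 1 0.04 -2.1 0 0; 1 0.04 -2.4 0 0"}}

```text
t: 6.15
tool_pos: [0.5397, 0.1509, 0.1239]
tool_rot: [1.456, 1.028, -1.456]
contact_force: [-0.8, 0.2, -2.0]
opening: 0.0208
```

```bash
python3 look.py s6 -150 99 .124 -.342
```

```text
t 6.15 p [0.5397 0.1509 0.1239] yaw -0.342 q6 0.48 F [-0.8  0.2 -2. ] op 0.0208 xaxis [ 0.  0. -1.]
 shift [-0.   -2.26  0.02] turn 0.01 dist mm 90
 tcp in station mm [-59.7  99.7]
```

View pics/s6.png

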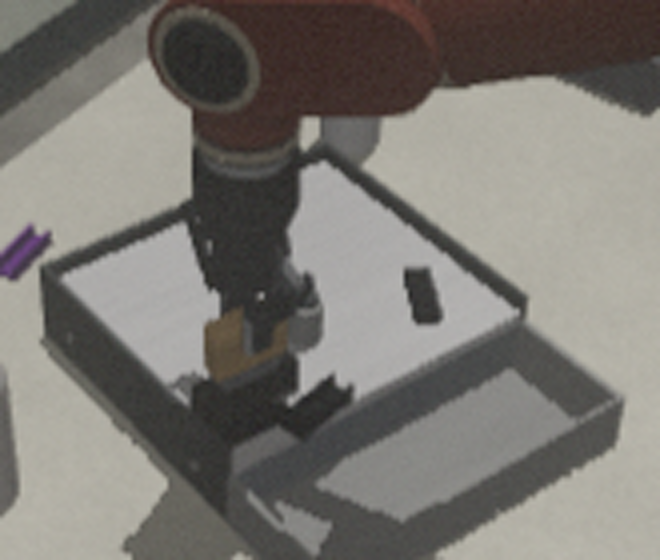

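Request:
{"api": "drive_tool", "payload": {"commands": "1 0 -0.3 0 0; 1 0 -0.6 0 0; 1 0 -0.9 0 0; 1 0 -1.2 0 0; 1 0 -1.5 0 0; 1 0 -1.8 0 0; 1 0 -2.1 0 0; 1 0 -2.4 0 0"}}

```text
t: 6.87
tool_pos: [0.449, 0.1831, 0.1237]
tool_rot: [1.456, 1.028, -1.456]
contact_force: [0.0, 0.4, -1.9]
opening: 0.0212
```

```bash
python3 look.py s7 -150 99 .124 -.342
```

```text
t 6.87 p [0.449  0.1831 0.1237] yaw -0.341 q6 0.58 F [ 0.   0.4 -1.9] op 0.0212 xaxis [-0.  0. -1.]
 shift [-0.01  0.15  0.02] turn 0.01 dist mm 6
 tcp in station mm [-156.    99.6]
```

View pics/s7.png

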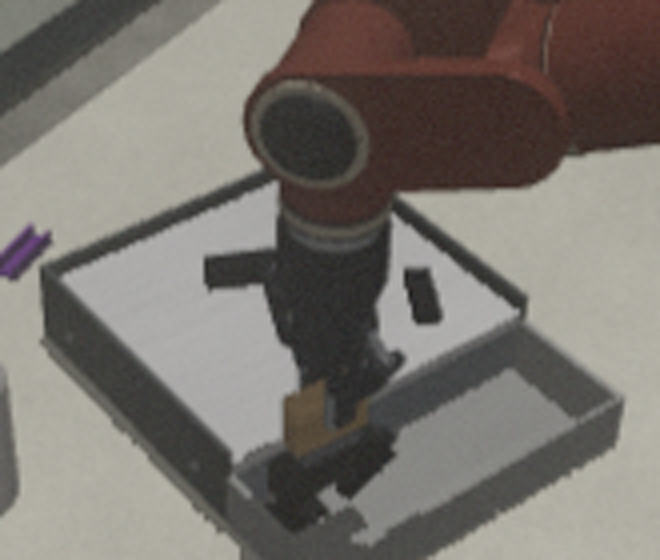

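Request:
{"api": "drive_tool", "payload": {"commands": "1 -0.9 0 0 0; 1 -1.8 0 0 0; 1 -1.9 0.7 0 -1.2; 1 -1.9 1.4 0 -2.4; 1 -1.9 2.2 0 -3.7; 1 -1.9 3 0 -5; 1 -1.9 3.8 0 -6.3; 1 -1.9 4.6 0 -7.6"}}

```text
t: 7.58
tool_pos: [0.6247, 0.1207, 0.1996]
tool_rot: [0.965, 1.346, -0.965]
contact_force: [0.9, 1.1, -1.9]
opening: 0.0209
```

Request:
{"api": "drive_tool", "payload": {"commands": "1 0 0.4 0 -1.3; 1 0 0.6 0 -2.6; 1 0 0.6 0 -4; 1 0 0.6 0 -5.4; 1 0 0.6 0 -6.8; 1 0 0.6 0 -8.2; 1 0 0.6 0 -9.6; 1 0 0.6 0 -10.4"}}

```text
t: 8.25
tool_pos: [0.6461, 0.1289, 0.1995]
tool_rot: [0.264, 1.555, -0.264]
contact_force: [-0.7, 0.5, -2.2]
opening: 0.021
```

```bash
python3 look.py s8 62 80 .124 1.229
```

```text
t 8.25 p [0.6461 0.1289 0.1995] yaw 1.234 q6 -1.15 F [-0.7  0.5 -2.2] op 0.021 xaxis [-0. -0. -1.]
 shift [ 1.89 -0.87  0.35] turn 0.06 dist mm 84
 tcp in station mm [ 48.  114.6]
```

View pics/s8.png

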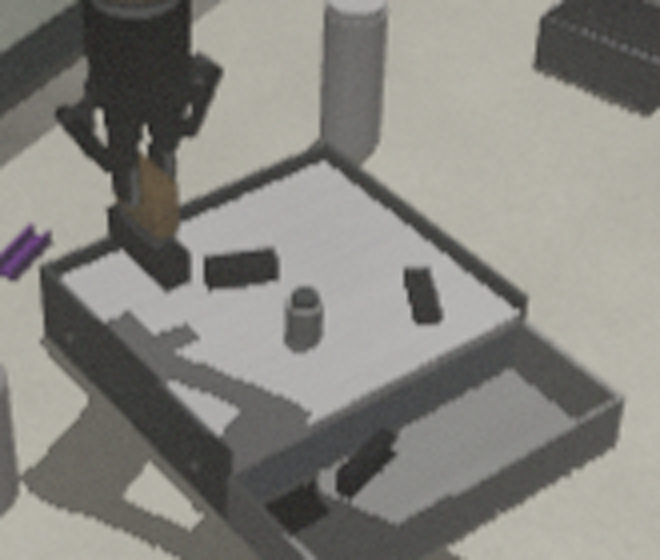

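Request:
{"api": "drive_tool", "payload": {"commands": "1 0.4 -0.4 0.3 0; 1 0.8 -0.8 0.35 0; 1 1.2 -0.8 0.35 0; 1 1.6 -0.8 0.35 0; 1 1.8 -0.8 0.35 0; 1 1.88 -0.8 0.35 0; 1 1.88 -0.8 0.35 0"}}

```text
t: 8.88
tool_pos: [0.6482, 0.0941, 0.1236]
tool_rot: [0.268, 1.556, -0.269]
contact_force: [-0.6, 0.3, -2.2]
opening: 0.0205
```

```bash
python3 look.py s9 62 -38 .124 1.229
```

```text
t 8.88 p [0.6482 0.0941 0.1236] yaw 1.229 q6 -1.2 F [-0.6  0.3 -2.2] op 0.0205 xaxis [-0.002 -0.    -1.   ]
 shift [-0.01 -3.01  0.01] turn -0.0 dist mm 121
 tcp in station mm [61.6 82.5]
```

View pics/s9.png

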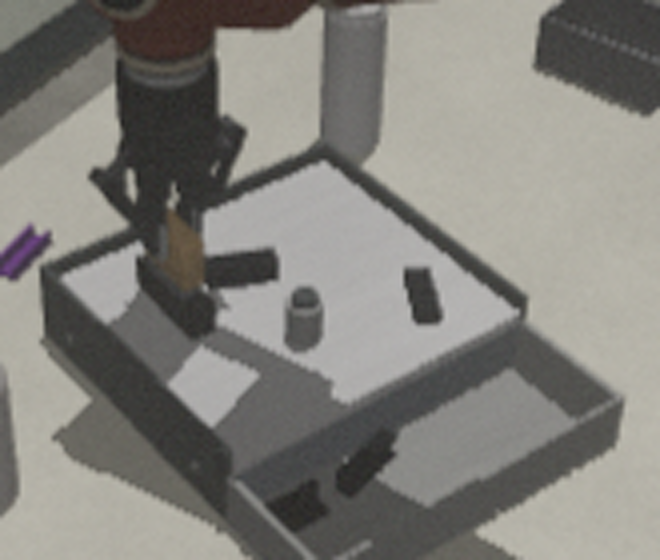

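Request:
{"api": "drive_tool", "payload": {"commands": "1 0 -0.2 0 0; 1 0 -0.5 0 0; 1 0 -0.8 0 0; 1 0 -1.1 0 0; 1 0 -1.4 0 0; 1 0 -1.7 0 0; 1 0 -2 0 0; 1 0 -2.3 0 0"}}

```text
t: 9.6
tool_pos: [0.6175, 0.0058, 0.1246]
tool_rot: [0.268, 1.554, -0.268]
contact_force: [0.9, -0.4, -0.9]
opening: 0.0208
```

Request:
{"api": "drive_tool", "payload": {"commands": "1 0 -0.3 0 0; 1 0 -0.6 0 0; 1 0 -0.7 0 0; 1 0 -0.7 0 0"}}

```text
t: 9.93
tool_pos: [0.6082, -0.0204, 0.1244]
tool_rot: [0.269, 1.554, -0.269]
contact_force: [0.2, 0.6, -2.0]
opening: 0.0208
```

```bash
python3 look.py s10 62 -38 .2 1.229
```

```text
t 9.93 p [ 0.6082 -0.0204  0.1244] yaw 1.228 q6 -1.38 F [ 0.2  0.6 -2. ] op 0.0208 xaxis [-0. -0. -1.]
 shift [-1.89  0.02 -0.01] turn -0.01 dist mm 76
 tcp in station mm [ 62.3 -38.8]
```

View pics/s10.png

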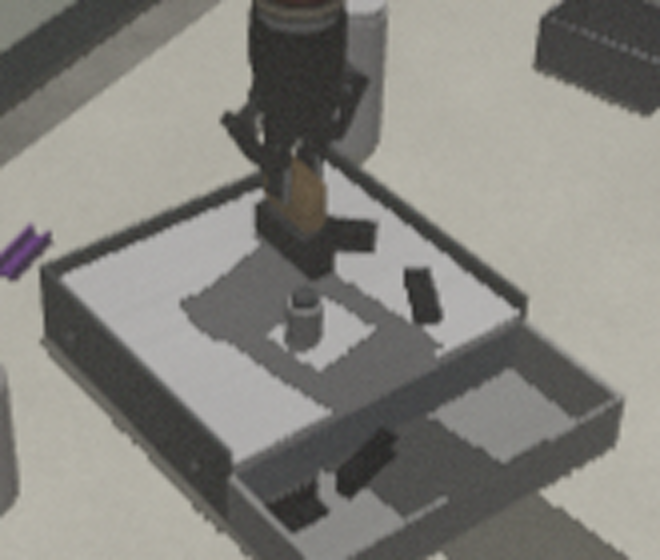

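Request:
{"api": "drive_tool", "payload": {"commands": "1 -0.9 0 0 0; 1 -1.8 0 0 0; 1 -2 0 0.6 1.2; 1 -2 -0.3 1.2 2.5; 1 -2 -0.6 1.6 3.8; 1 -2 -0.8 1.6 5.1; 1 -2 -0.8 1.6 6.5; 1 -2 -0.8 1.6 7.9"}}

```text
t: 10.65
tool_pos: [0.6584, -0.0708, 0.204]
tool_rot: [0.808, 1.416, -0.808]
contact_force: [-0.7, -0.4, -2.0]
opening: 0.0207
```

```bash
python3 look.py s11 128 -75 .2 -.342; python3 - <<'E'
from h import *
p,d=ctrl.get_image("top");np.savez("top11.npz",p=p,d=d)
u0,v0,w,h=180,150,130,130;cv2.imwrite("pics/t11.png",cv2.resize(p[v0:v0+h,u0:u0+w],None,fx=4,fy=4,interpolation=cv2.INTER_CUBIC))
E
```

```text
t 10.65 p [ 0.6584 -0.0708  0.204 ] yaw 0.534 q6 -0.75 F [-0.7 -0.4 -2. ] op 0.0207 xaxis [-0.001  0.    -1.   ]
 shift [ 0.1  -0.08  0.12] turn 10.04 dist mm 7
 tcp in station mm [126.5 -69.4]
```

View pics/s11.png

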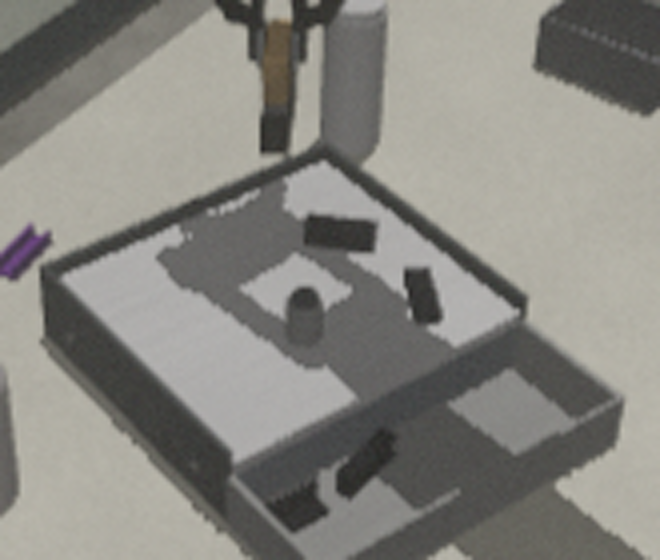

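View pics/t11.png

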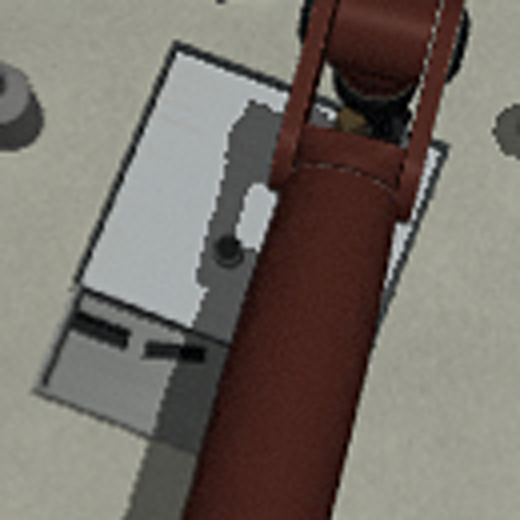

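```bash
python3 - <<'E'
from h import *
th=-.342
def s(x,y,z):
    w=onz("side",(x+.5)/4-.5+195,(y+.5)/4-.5+130,z)[:2]-st2w(0,0)
    return (np.array([np.cos(th)*w[0]+np.sin(th)*w[1],-np.sin(th)*w[0]+np.cos(th)*w[1]])*1000).round()
for n,q,z in(("Btop",[(308,214),(305,232),(372,238),(377,221)],.08),("Bbot",[(306,247),(371,255)],.06),("Dbot",[(415,324),(441,320)],.06),("Dtop",[(404,270),(430,267)],.08),("Dtop70",[(404,270),(430,267)],.07)):
    print(n,[s(*a,z) for a in q])
E
```

```text
Btop [array([ 79., -68.]), array([ 61., -51.]), array([ 22., -92.]), array([  37., -110.])]
Bbot [array([ 64., -55.]), array([ 23., -93.])]
Dbot [array([-66., -66.]), array([-75., -86.])]
Dtop [array([-26., -86.]), array([ -36., -106.])]
Dtop70 [array([-17., -95.]), array([ -27., -115.])]
```

Request:
{"api": "drive_tool", "payload": {"commands": "1 0 -0.15 0 1.3; 1 0 -0.3 0.2 2.6; 1 0 -0.3 0.2 4; 1 0 -0.3 0.2 5.4; 1 0 -0.3 0.2 6.8; 1 0 -0.3 0.2 8.2; 1 0 -0.3 0.2 9.6; 1 0 -0.3 0.2 10"}}

```text
t: 11.42
tool_pos: [0.6521, -0.0832, 0.2044]
tool_rot: [1.45, 1.033, -1.45]
contact_force: [0.1, -0.0, -2.4]
opening: 0.0208
```

```bash
python3 look.py - 126 -84 .124 -.342
```

```text
t 11.42 p [ 0.6521 -0.0832  0.2044] yaw -0.333 q6 0.09 F [ 0.1 -0.  -2.4] op 0.0208 xaxis [-0.  0. -1.]
 shift [2.01 0.03 0.02] turn 0.1 dist mm 80
 tcp in station mm [124.7 -83.2]
```

Request:
{"api": "drive_tool", "payload": {"commands": "1 0.5 0 0 0.1; 1 1 0 0 0.1; 1 1.5 0 0 0.1; 1 1.8 0 0 0.1; 1 2 0 0 0.1; 1 2 0 0 0.1"}}

```text
t: 11.92
tool_pos: [0.6516, -0.0834, 0.1233]
tool_rot: [1.454, 1.03, -1.456]
contact_force: [0.3, -0.1, -2.4]
opening: 0.0211
```

```bash
python3 look.py s12 -155 -84 .124 -.342
```

```text
t 11.92 p [ 0.6516 -0.0834  0.1233] yaw -0.34 q6 0.1 F [ 0.3 -0.1 -2.4] op 0.0211 xaxis [-0.002  0.    -1.   ]
 shift [-0.   -6.98 -0.  ] turn 0.03 dist mm 279
 tcp in station mm [124.3 -83.5]
```

View pics/s12.png

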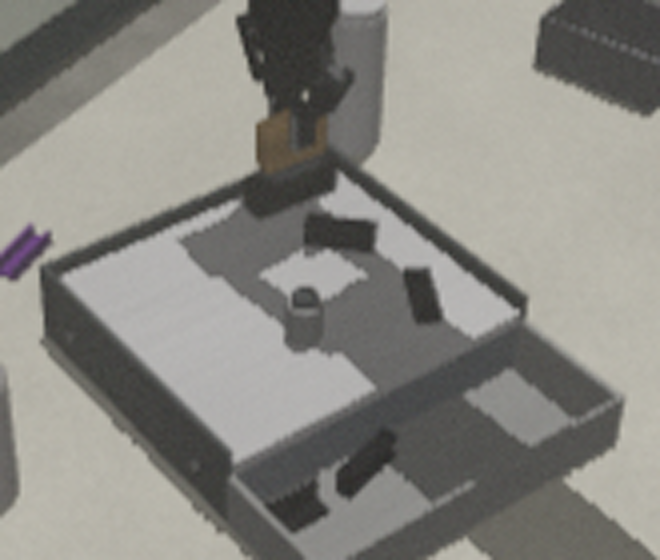

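Request:
{"api": "drive_tool", "payload": {"commands": "1 0 -0.2 0 0; 1 0 -0.5 0 0; 1 0 -0.8 0 0; 1 0 -1.1 0 0; 1 0 -1.4 0 0; 1 0 -1.7 0 0; 1 0 -2 0 0; 1 0 -2.3 0 0"}}

```text
t: 12.63
tool_pos: [0.5652, -0.0528, 0.126]
tool_rot: [1.457, 1.026, -1.454]
contact_force: [1.2, 0.0, -1.7]
opening: 0.021
```

Request:
{"api": "drive_tool", "payload": {"commands": "1 0 -0.3 0 0; 1 0 -0.6 0 0; 1 0 -0.9 0 0; 1 0 -1.2 0 0; 1 0 -1.5 0 0; 1 0 -1.8 0 0; 1 0 -2.1 0 0; 1 0 -2.4 0 0"}}

```text
t: 13.3
tool_pos: [0.4749, -0.0208, 0.126]
tool_rot: [1.457, 1.026, -1.453]
contact_force: [0.1, -0.2, -1.4]
opening: 0.0206
```

```bash
python3 look.py s13 -155 -84 .124 -.342
```

```text
t 13.3 p [ 0.4749 -0.0208  0.126 ] yaw -0.341 q6 0.14 F [ 0.1 -0.2 -1.4] op 0.0206 xaxis [ 0.003 -0.001 -1.   ]
 shift [ 0.04 -2.3   0.  ] turn 0.01 dist mm 92
 tcp in station mm [-63.2 -83.8]
```

View pics/s13.png

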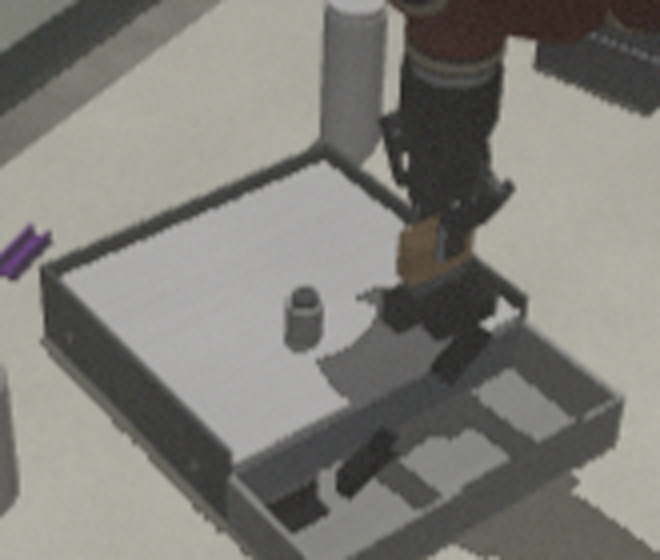

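Request:
{"api": "drive_tool", "payload": {"commands": "1 0.03 -0.3 0 0; 1 0.04 -0.6 0 0; 1 0.04 -0.9 0 0; 1 0.04 -1.2 0 0; 1 0.04 -1.5 0 0; 1 0.04 -1.8 0 0; 1 0.04 -2.1 0 0; 1 0.04 -2.4 0 0"}}

```text
t: 14.02
tool_pos: [0.3845, 0.0114, 0.1239]
tool_rot: [1.457, 1.026, -1.454]
contact_force: [0.1, -0.6, -2.6]
opening: 0.0209
```

Request:
{"api": "drive_tool", "payload": {"commands": "1 -0.7 0.1 0 0; 1 -1.5 0.1 0 0; 1 -2 0.1 0 0; 1 -2 0.1 0 0"}}

```text
t: 14.35
tool_pos: [0.3913, 0.0095, 0.2096]
tool_rot: [1.461, 1.019, -1.446]
contact_force: [0.9, -0.0, -1.3]
opening: 0.0206
```

```bash
python3 look.py s14; python3 - <<'E'
from h import *
p,d=ctrl.get_image("top");
u0,v0,w,h=180,150,130,130;cv2.imwrite("pics/t14.png",cv2.resize(p[v0:v0+h,u0:u0+w],None,fx=4,fy=4,interpolation=cv2.INTER_CUBIC))
go(.4424,.3611,.26,-.995)
E
```

```text
t 14.45 p [0.3889 0.0098 0.2042] yaw -0.341 q6 0.17 F [ 0.4 -0.5 -2.3] op 0.0213 xaxis [ 0.003 -0.001 -1.   ]
 shift [-1.4  -1.67 -8.72] turn 7.49 dist mm 360
```

View pics/s14.png

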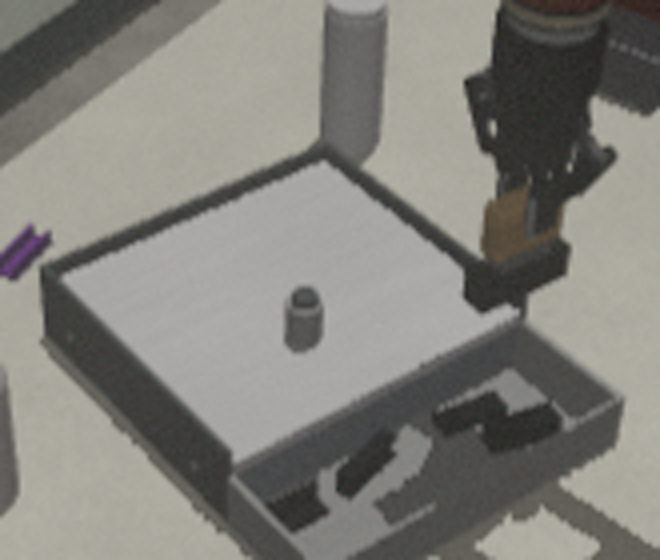

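View pics/t14.png

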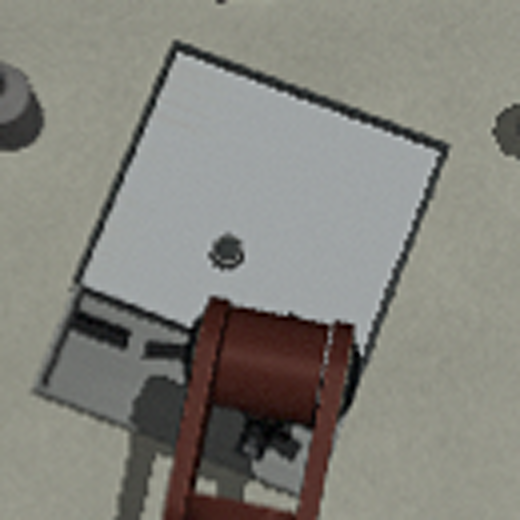

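Request:
{"api": "drive_tool", "payload": {"commands": "1 0 -0.2 -1 0.9; 1 0 -0.4 -2 1.8; 1 0 -0.55 -3 2.7; 1 0 -0.75 -4 3.6; 1 0 -0.95 -5 4.5; 1 0 -1.15 -6 5.4; 1 0 -1.35 -7 6.3; 1 0 -1.5 -7.8 7.1"}}

```text
t: 15.12
tool_pos: [0.4348, 0.3264, 0.2002]
tool_rot: [1.871, 0.588, -1.878]
contact_force: [-0.4, -1.2, -2.4]
opening: 0.021
```

Request:
{"api": "drive_tool", "payload": {"commands": "1 0 0 0 0; 1 0 0 0 0"}}

```text
t: 15.28
tool_pos: [0.4348, 0.3247, 0.2002]
tool_rot: [1.866, 0.591, -1.875]
contact_force: [-0.1, -0.6, -2.2]
opening: 0.0208
```

```bash
python3 -c "
from h import *
go(.4424,.3611,.17,-.995)"
```

```text
t 15.28 p [0.4348 0.3247 0.2002] yaw -0.958 q6 1.46 F [-0.1 -0.6 -2.2] op 0.0208 xaxis [-0.004 -0.003 -1.   ]
 shift [ 0.75 -0.64 -0.68] turn 0.43 dist mm 48
```

Request:
{"api": "drive_tool", "payload": {"commands": "1 0.3 -0.4 -0.4 0.43; 1 0.6 -0.64 -0.68 0.43; 1 0.75 -0.64 -0.68 0.43; 1 0.75 -0.64 -0.68 0.43; 1 0.75 -0.64 -0.68 0.43"}}

```text
t: 15.7
tool_pos: [0.4432, 0.3589, 0.1717]
tool_rot: [1.894, 0.556, -1.899]
contact_force: [1.2, 0.6, -1.8]
opening: 0.0205
```

```bash
cat > led.py <<'E'
from h import *
import sys
tag,bot=sys.argv[1],float(sys.argv[2])
o=ctrl.get_obs();go(.4424,.3611,.1435,-.995)
M=R.from_rotvec(o['tool_rot']).as_matrix();yw=np.arctan2(M[1,1],M[0,1])
out=[]
for n in("side","top"):
    p,d=ctrl.get_image(n);k=6
    u0,v0,w,h=(205,225,75,95) if n=="side" else (135,190,70,80)
    im=cv2.resize(p[v0:v0+h,u0:u0+w],None,fx=k,fy=k,interpolation=cv2.INTER_CUBIC)
    raw=im.copy()
    box(im,n,(.4424,.3611),-.995,.04,.11,.08,.08,(0,0,255),k,u0,v0)
    box(im,n,o['tool_pos'][:2],yw,.024,.084,bot,bot+.03,(0,255,0),k,u0,v0)
    out.append(im)
H=max(i.shape[0] for i in out)
r=np.hstack([cv2.copyMakeBorder(i,0,H-i.shape[0],0,4,0) for i in out])
s=min(800/r.shape[1],600/r.shape[0],1);cv2.imwrite(f"pics/{tag}.png",cv2.resize(r,None,fx=s,fy=s,interpolation=cv2.INTER_AREA))
E
python3 led.py l1 .108
```

```text
t 15.7 p [0.4432 0.3589 0.1717] yaw -0.999 q6 1.55 F [ 1.2  0.6 -1.8] op 0.0205 xaxis [-0.002 -0.002 -1.   ]
 shift [ 0.71 -0.06 -0.01] turn -0.05 dist mm 28
```

View pics/l1.png

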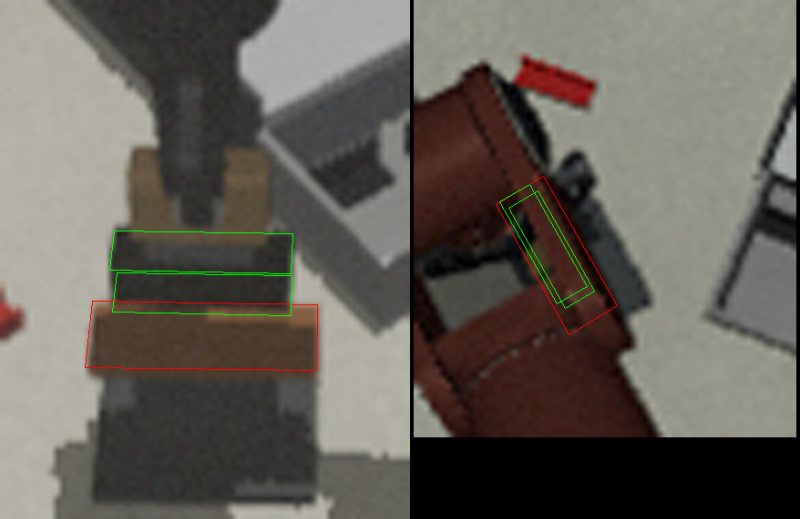

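Request:
{"api": "drive_tool", "payload": {"commands": "1 0.2 -0.05 0 -0.05; 1 0.4 -0.05 0 -0.05; 1 0.55 -0.05 0 -0.05; 1 0.65 -0.05 0 -0.05; 1 0.7 -0.05 0 -0.05; 1 0.7 -0.05 0 -0.05"}}

```text
t: 16.3
tool_pos: [0.4422, 0.362, 0.1438]
tool_rot: [1.892, 0.561, -1.895]
contact_force: [0.3, 0.3, -2.4]
opening: 0.021
```

```bash
python3 led.py l2 .082
```

```text
t 16.3 p [0.4422 0.362  0.1438] yaw -0.994 q6 1.55 F [ 0.3  0.3 -2.4] op 0.021 xaxis [-0.001 -0.001 -1.   ]
 shift [0.01 0.02 0.01] turn 0.01 dist mm 1
```

View pics/l2.png

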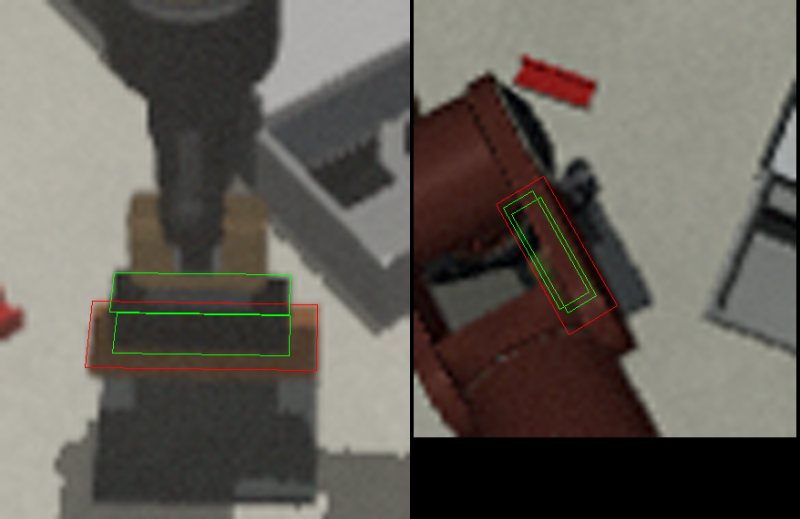

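Request:
{"api": "drive_tool", "payload": {"commands": "1 0.02 0 0 0; 1 0.04 0 0 0; 1 0.06 0 0 0; 1 0.08 0 0 0; 1 0.08 0 0 0"}}

```text
t: 16.82
tool_pos: [0.4427, 0.3623, 0.1417]
tool_rot: [1.894, 0.562, -1.894]
contact_force: [-0.9, -0.7, -2.2]
opening: 0.0207
```

Request:
{"api": "drive_tool", "payload": {"commands": "1 0.02 0 0 0; 1 0.04 0 0 0; 1 0.05 0 0 0; 1 0.05 0 0 0; 1 0.05 0 0 0"}}

```text
t: 17.23
tool_pos: [0.4429, 0.3625, 0.1416]
tool_rot: [1.894, 0.562, -1.894]
contact_force: [-2.6, -2.1, 6.4]
opening: 0.0208
```

Request:
{"api": "drive_tool", "payload": {"commands": "0.4 -0.03 0 0 0; 0.2 -0.03 0 0 0; 0 -0.03 0 0 0; 0 -0.03 0 0 0; -0.3 -0.03 0 0 0; -0.4 -0.03 0 0 0; -0.4 -0.03 0 0 0; -0.4 -0.03 0 0 0", "newtons": 20}}

```text
t: 17.9
tool_pos: [0.4427, 0.3622, 0.1408]
tool_rot: [1.894, 0.562, -1.894]
contact_force: [-0.7, 0.3, 0.7]
opening: 0.0597
```

```bash
python3 led.py l3 .08
```

```text
t 17.9 p [0.4427 0.3622 0.1408] yaw -0.994 q6 1.55 F [-0.7  0.3  0.7] op 0.0597 xaxis [-0. -0. -1.]
 shift [-0.07  0.02  0.02] turn 0.01 dist mm 3
```

View pics/l3.png

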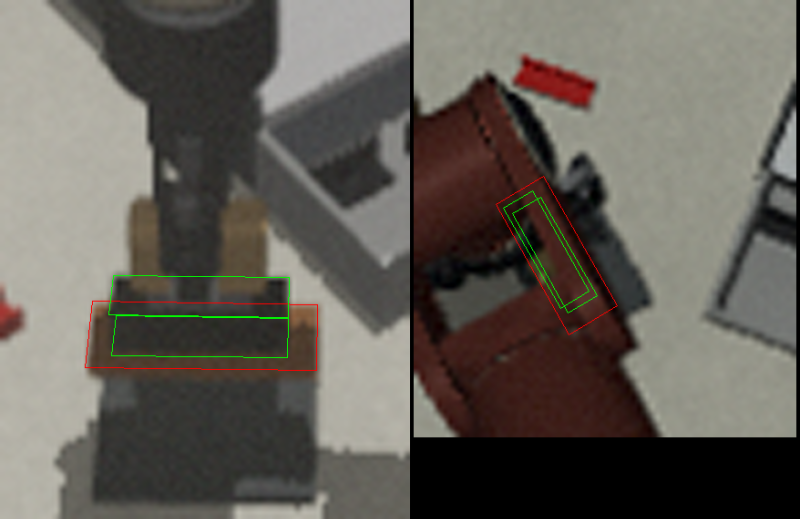

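Request:
{"api": "drive_tool", "payload": {"commands": "-0.4 -0.4 0 0 0; -0.4 -1 0 0 0; -0.4 -1.8 0 0 0; -0.4 -2.7 0 0 0; -0.4 -3.5 0 0 0; -0.4 -3.5 0.7 0.7 0; -0.4 -3.5 1.5 1.5 0; -0.4 -3.5 2.3 2.3 0"}}

```text
t: 18.67
tool_pos: [0.417, 0.2413, 0.2819]
tool_rot: [1.894, 0.563, -1.891]
contact_force: [1.5, -0.9, 0.2]
opening: 0.0598
```

Request:
{"api": "drive_tool", "payload": {"commands": "-0.4 0 0.7 0.6 0; -0.4 0 1.4 1.2 0; -0.4 0 2 1.8 0; -0.4 0 2.5 2.4 0; -0.4 0 2.5 3 0; -0.4 0 2.5 3 0; -0.4 0 2.5 3 0; -0.4 0 2.5 3 0"}}

```text
t: 19.33
tool_pos: [0.3714, 0.093, 0.2811]
tool_rot: [1.895, 0.562, -1.893]
contact_force: [-0.2, -0.4, 0.2]
opening: 0.0595
```

```bash
python3 - <<'E'
from h import *
go()
for n in("top","side"):
    p,d=ctrl.get_image(n);np.savez(n+"F.npz",p=p,d=d);k=6
    u0,v0,w,h=(205,235,75,75) if n=="side" else (140,200,60,60)
    im=cv2.resize(p[v0:v0+h,u0:u0+w],None,fx=k,fy=k,interpolation=cv2.INTER_CUBIC);cv2.imwrite(f"pics/F_{n}raw.png",im)
    box(im,n,(.4424,.3611),-.995,.04,.11,.08,.08,(0,0,255),k,u0,v0)
    box(im,n,(.4425,.362),-.995,.022,.064,.122,.168,(0,255,0),k,u0,v0)
    cv2.imwrite(f"pics/F_{n}.png",im)
    cv2.imwrite(f"pics/F_{n}all.png",cv2.resize(p,(800,600)))
E
```

```text
t 19.33 p [0.3714 0.093  0.2811] yaw -0.994 q6 1.04 F [-0.2 -0.4  0.2] op 0.0595 xaxis [ 0.001  0.    -1.   ]
 shift [0. 0. 0.] turn -0.0 dist mm 0
```

View pics/F_side.png

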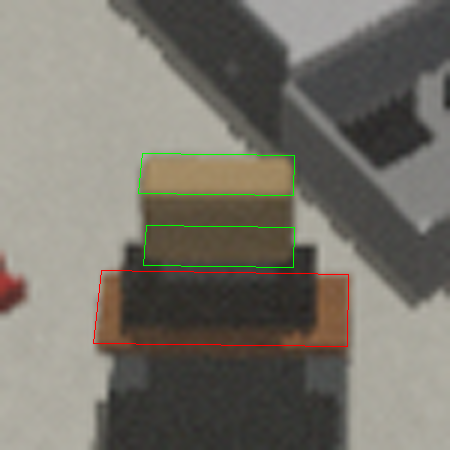

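View pics/F_top.png

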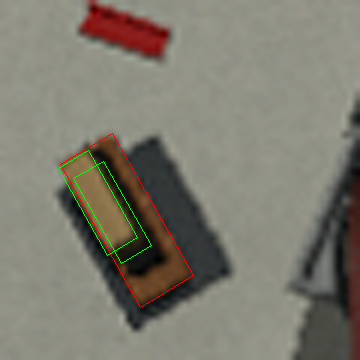

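View pics/F_sideall.png

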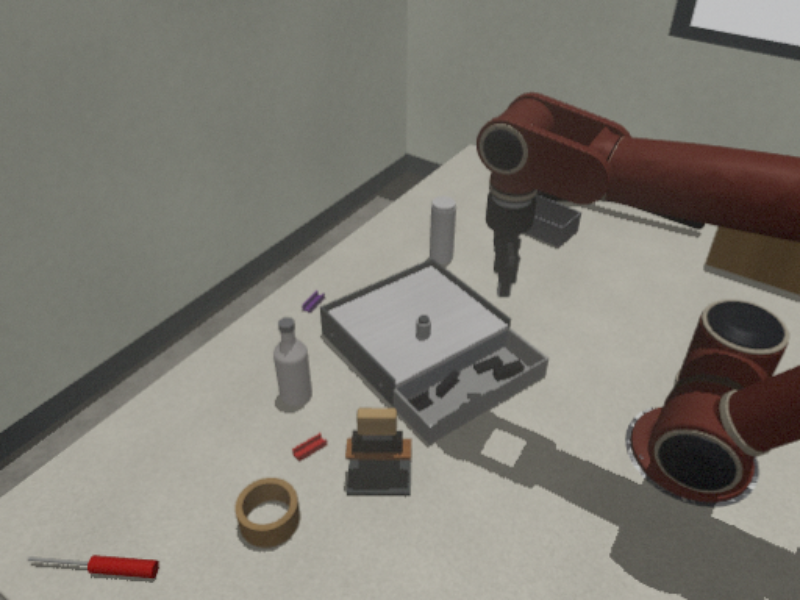

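View pics/F_topall.png

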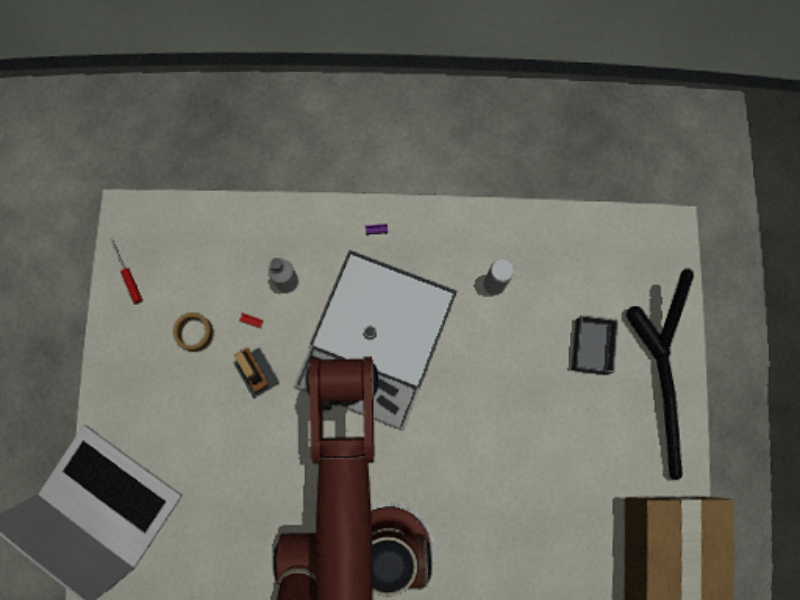

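```bash
python3 - <<'E'
from h import *
z=np.load("sideF.npz");P=cloud("side",z['d']);th=-.342
w=P[...,:2]-st2w(0,0);X=np.cos(th)*w[...,0]+np.sin(th)*w[...,1];Y=-np.sin(th)*w[...,0]+np.cos(th)*w[...,1]
g=z['p'].max(2)
m=(X>-.205)&(X<-.125)&(abs(Y)<.14)&(P[...,2]>.008)&(P[...,2]<.1)
n,l,s,c=cv2.connectedComponentsWithStats((m&(g<70)).astype(np.uint8))
for i in range(1,n):
    if s[i,4]>25:
        k=l==i;print(s[i,4],np.median(X[k]).round(3),np.median(Y[k]).round(3),"zmax",np.percentile(P[k][:,2],95).round(3))
print(ctrl.finish_job())
E
```

```text
237 -0.168 -0.077 zmax 0.026
102 -0.135 0.042 zmax 0.03
80 -0.134 0.107 zmax 0.028
the job is handed in; nothing more can be done
None
```

I wiped all four black offcuts off the bed into the catch tray and stood the scraper on its ledge, then handed the job in at about 19.5 s of the 64 s. `finish_job` gives no verdict, so I only have my own checks to go on.

**What I did:**
- I gripped the scraper by its handle and made one sweep down the +y lane, which cleared two offcuts.
- The third offcut was behind the post, so I pushed it sideways clear with the blade turned 90°.
- A second sweep down the -y lane took that one and the last offcut.
- I lowered the scraper onto the ledge until it touched (about 8 N), opened the gripper and backed away.

**What the last checks showed:**
- **Offcuts:** the bed is clear. The depth check found three dark groups in the tray, at station x -0.135 to -0.17. The largest is two pieces lying next to each other, and all the tops are below about 30 mm.
- **Scraper:** it stands upright. From the overlays I estimate it is within about 2–3 mm of the ledge's middle and in line with it.
- **Bystanders:** the bottle, can, tape and bin look unmoved by eye in both cameras. I didn't measure their positions again.
- **Robot:** the gripper is clear, with no contact force. I saw no sign of it touching an offcut, and the fingertips stayed about 60 mm above the blade's underside throughout.

**Disagreements:** the camera fit of the station left residuals of up to 7 mm at the lip corners. The grip also ended up about 7 mm higher on the handle than I planned. I allowed for both, and neither caused trouble.

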